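# Fetch the long square bar from the stock crate and load the sawing cradle

### The job

Take the longer of the two square wooden bars out of the crate of stock and lay it down flat on the bare bench top and let go of it; then pick it up again across its length and lay it down in both notches of the sawing cradle, its end right up against the stop. Leave all the other pieces in the crate and do not disturb the tape measure or the screwdriver.

Things in the scene. Friction and masses are not known exactly. Their poses are not given: they have to be found in the camera images.
- crate: open plywood crate fixed to the bench, outside 156 (x, over battens) x 212 (y) x 85 mm high; floor 6 mm, walls 6 mm, inside 136 x 200 mm. Origin: centre of its underside; z up. Six pieces of pale wooden stock stand on end in it, in two rows of three, about 65 mm between centres, in any order; a dark walnut strip lies on its floor. The bench between crate and cradle is free
- square_bar: the wanted piece: pale wooden square bar 24 x 24 x 140 mm, 45 to 80 g, standing on end in the crate at the start. Origin: centre of its foot; its z axis runs along the bar (up at the start), x and y are normal to its flat sides; both ends are alike
- square_bar_mid (a point): the middle of that bar, 70 mm from either end, on its axis; same axes as the bar
- short_square: pale square bar 24 x 24 x 95 mm standing in the crate, not wanted. Origin: centre of its foot, z along it
- thin_dowel: pale round dowel, 24 mm diameter, 140 mm long, standing in the crate, not wanted. Origin: centre of its foot, z along it
- thick_dowel: pale round dowel, 30 mm diameter, 110 mm long, standing in the crate, not wanted. Origin: centre of its foot, z along it
- flat_bar_a: pale flat bar 18 (x) x 34 (y) x 125 (z) mm standing in the crate, not wanted. Origin: centre of its foot
- flat_bar_b: pale flat bar 18 (x) x 34 (y) x 105 (z) mm standing in the crate, not wanted. Origin: centre of its foot
- cradle: wooden sawing cradle fixed to the bench: base board 190 (x) x 70 (y) x 8 mm, two notched saddles and an end stop. Origin: centre of the underside of the board; z up, x along the notches towards the stop. The seated bar lies along x with its middle at x = 5, y = 0, z = 42 mm
- cradle_seat (a point): midpoint between the two saddles on the line of the notch floors, 30 mm above the bench; axes as the cradle's. The saddles are centred 45 mm either way along x, each 22 mm thick, with 68 mm free between them. Each notch is open above, 30 mm wide between 12 mm thick cheeks whose tops are 44 mm above the bench
- cradle_stop (a point): point on the stop's face where the middle of the bar's end bears: 75 mm along x from the cradle's origin, 42 mm above the bench; axes as the cradle's (x points into the stop). The stop block is 44 mm wide, 10 mm thick, its top 54 mm above the bench
- the_tape_measure: loose yellow tape measure 33 x 75 x 63 mm standing at the far edge of the bench, beyond the cradle, a bystander. Origin: centre of its underside
- the_screwdriver: loose screwdriver with amber handle, 32 x 179 x 31 mm, lying along the far edge of the bench, a bystander. Origin: centre of its underside

How it is judged:
By the outcome, as a careful person would: the job done as asked, in the order asked, and still so for the second after the job is handed in, with the robot touching nothing.
It also fails if it takes over 46 s, if anything falls off the work surface, if the arm or the gripper's body presses on something with over 40 N, if the wrist force passes 120 N, or if a joint passes its speed limit or range.

### The arm

A 7-joint arm with a two-finger parallel gripper is mounted at the origin on the work surface; the furniture and walls round the work are solid. World frame = base frame: x ahead of the robot, y to its left, z up, the work surface at z = 0. Lengths are in m, angles in rad, forces in N, time in s.
With the tool pointing down it reaches from about 0.425 to 0.875 m from the base axis. Payload 8.4 kg.
Tool frame: the origin (TCP) lies midway between the tips of the shut fingers; the grasp point (between the pads) lies robot.tcp_to_grasp behind it (robot.tcp_to_grasp is the distance from the TCP to the grasp point, in m); z points along the fingers, y is the line along which they close (so a half turn about z gives the same grasp; the last joint's range is limited). The gripper opens to 85 mm and grips with 20 to 120 N. Pads are 22 mm wide; open, the fingers measure 114 mm over their backs; the gripper's body (76 mm by 85 mm) begins 54 mm behind the grasp point. The pads swing forward as they close: fully open they stand 13 mm farther back than shut.
Start: joints at [1.195, 0.333, 0.04, 1.465, -0.013, 1.343, -0.059], TCP at [0.178, -0.625, 0.231] pointing down, gripper open.
Joint ranges: [-2.58, 2.58], [-0.38, 2.09], [-1.3, 1.39], [0.25, 2.4], [-1.5, 4.64], [0.08, 2.09], [-2.65, 2.65]. Speed limits (rad/s): [2.22, 2.22, 2.79, 2.79, 3.14, 3.14, 3.14].

### API

Orientations are given as a unit quaternion [w, x, y, z].
In Python, from cell import robot gives the robot as it stands.
- The arm moves only by the tool shift_gripper, called after "Emit:" as name(argument=value, ...) on one line, values as JSON. Schema: {"type":"object","properties":{"ticks":{"type":"array","items":{"type":"object","properties":{"trans":{"type":"array","items":{"type":"number"},"minItems":3,"maxItems":3},"r":{"type":"array","items":{"type":"number"},"minItems":3,"maxItems":3}},"additionalProperties":false},"minItems":1,"maxItems":20},"jaw":{"type":"number"},"clamp_n":{"type":"number"},"only":{"type":"string"},"quiet":{"type":"boolean"},"lines":{"type":"string"}},"required":["ticks"],"additionalProperties":false}. ticks is a list of rows, 1 to 20 of them, each an object with the fields trans (a list: dx, dy, dz in shares of the most that a row can go, 1 being 62.5 mm), r (a list: a rotation vector rx, ry, rz in parts of the range, where 1.0 means 4 rad); a field left out counts as zero; each row shifts and turns the commanded pose from where the row before left it, along the tool's axes as they then stand; what a row does not reach is not made up. A row lasts 1/8 s, in which the tool goes at most 0.0625 m and 0.188 rad, less where a joint would pass 70% of its speed; a pose out of reach is approached as far as the arm can. jaw is the opening from 0.0 (shut) to 1.0 (fully open), set as the call begins (left out keeps the last). The fingers move at their own pace and stop on an object; clamp_n is the grip in N (left out, the last holds). Time passes only in rows, so rows that do not move let the fingers close. The tool returns the time, the measured TCP pose, the force, the opening and the grip force at its end. only (a regular expression) keeps the lines of the reply that match it, lines (a string "A,B") keeps lines A to B, and quiet returns only ok. A shift or turn number past 1, either way, is cut back to 1. Input that does not fit is refused with a message, and nothing moves.
- robot.sense(): the state, without advancing time (a new reading comes with each control period).
- robot.grab_frame(name): name is "scene" or "top"; returns the picture (420x560x3 uint8, red, green, blue); there is no depth.
- robot.camera_params(name): a dict with "K" (3x3 intrinsics, pixels), "position" and "orientation" of the camera in the world. Camera axes: x right, y up, looking along -z (the intrinsics and any distortion apply to the point x, -y, -z); pixel columns grow to the right and rows downward; lengths in m; the calibration is good to about 2 mm. A picture is of the moment at which its call begins. camera_params takes no time and is no camera call.
- robot.close_job(): hands the job in; it is judged then, once.
The state is a dict: "time": time; "joint_pos": joint angles; "joint_velocities": joint speeds; "tau": joint torques, N m; "eef_pos": TCP position; "eef_rot": TCP orientation; "ft_force": force on the tool from outside, world axes, zero at the start; "moment": the same for the moment, N m; "grip_width": opening from 0.0 (shut) to 1.0 (fully open); "grip_force": force on a finger pad.
Only numpy, scipy, OpenCV 4.12 (cv2) and the standard library are available. Lean on these libraries where they do the work, as an engineer would, in place of code of your own. Each camera call takes 0.05 s, during which the arm holds its last target. There are 200 camera calls.

## Working session

There is one attempt and no reset: what is moved stays moved. The work goes in short steps, Python scripts to look and compute and a tool call to move; the robot and the scene stay as the last step left them, time stands still between calls to the robot, and variables do not carry over. Pictures are saved under pics/ and viewed, at most 10 in all, crops included, and the job is handed in when it is done.

```bash
ls; mkdir -p pics
```

Run:
```python
from cell import robot
import cv2
for n in("scene","top"):
    cv2.imwrite(f"pics/{n}0.png",robot.grab_frame(n)[:,:,::-1]); print(n,robot.camera_params(n))
print(robot.sense(),robot.tcp_to_grasp)
```

```text
cell.py
pics
scene {'K': array([[524.54857979,   0.        , 273.74493949],
       [  0.        , 524.54857979, 214.52039233],
       [  0.        ,   0.        ,   1.        ]]), 'position': array([-0.03133925, -0.59703107,  0.56180387]), 'orientation': array([ 0.81502876,  0.47027464, -0.17920754, -0.28714897])}
top {'K': array([[403.7462538 ,   0.        , 283.50801693],
       [  0.        , 403.7462538 , 208.2103982 ],
       [  0.        ,   0.        ,   1.        ]]), 'position': array([0.40960419, 0.07176758, 0.90156571]), 'orientation': array([-0.70195687, -0.0322337 ,  0.05747024,  0.7091648 ])}
{'time': 0.1, 'joint_pos': array([ 1.19479087,  0.33383265,  0.03987403,  1.46618658, -0.01339653,
        1.34330163, -0.05849493]), 'joint_velocities': array([ 0.00119675, -0.00074589, -0.00013713, -0.00255342,  0.00024277,
       -0.00017377,  0.00024613]), 'tau': array([ 3.52242474e-03, -6.60019398e+01,  1.37013093e+00, -4.06471217e+01,
        1.71631831e-02,  8.99603998e-03, -4.04622733e-05]), 'eef_pos': array([ 0.17749528, -0.62486475,  0.2305133 ]), 'eef_rot': array([-7.15485200e-04,  9.90438080e-01,  1.37956065e-01, -1.50563515e-04]), 'ft_force': array([0.14490527, 0.18251212, 0.72687339]), 'moment': array([-0.07108719,  0.05946712,  0.02006785]), 'grip_force': 0.0, 'grip_width': 1.000134341461501} 0.0187
```

View pics/scene0.png

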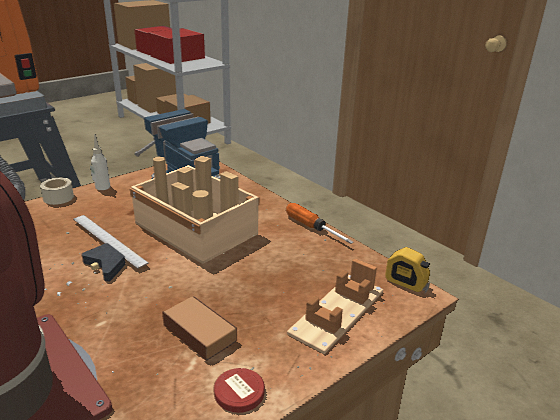

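View pics/top0.png

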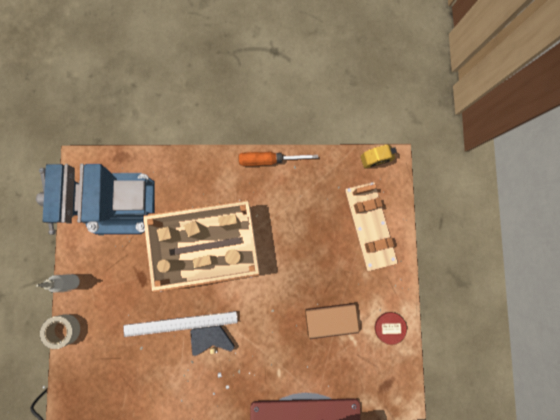

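The scene view shows the crate around (195,210) and the cradle around (335,305). The tall pieces are at about (160,175) and (203,175). In the top view the crate is around (201,246) and the cradle around (371,228), with its stop at (364,188). Next I'll zoom in on both crates.

Create h.py:
```python
import numpy as np, cv2
from scipy.spatial.transform import Rotation as R
from cell import robot
def cam(n):
    p=robot.camera_params(n); q=p["orientation"]
    return p["K"],p["position"],R.from_quat([q[1],q[2],q[3],q[0]]).as_matrix()
def ray(n,uv,z):
    K,c,M=cam(n); uv=np.atleast_2d(uv).astype(float)
    d=np.c_[(uv[:,0]-K[0,2])/K[0,0],-(uv[:,1]-K[1,2])/K[1,1],-np.ones(len(uv))]@M.T
    return c+d*((z-c[2])/d[:,2])[:,None]
def proj(n,P):
    K,c,M=cam(n); q=(np.atleast_2d(P)-c)@M
    return np.c_[K[0,0]*q[:,0]/-q[:,2]+K[0,2],K[1,1]*-q[:,1]/-q[:,2]+K[1,2]]
```

Run:
```python
import cv2,numpy as np
s=cv2.imread("pics/scene0.png");t=cv2.imread("pics/top0.png")
a=cv2.resize(s[140:270,120:270],None,fx=4,fy=4,interpolation=cv2.INTER_CUBIC)
cv2.imwrite("pics/s1.png",a)
b=cv2.resize(t[195:295,140:265],None,fx=6,fy=6,interpolation=cv2.INTER_CUBIC)
cv2.imwrite("pics/t1.png",b)
c=cv2.resize(t[175:280,335:405],None,fx=5,fy=5,interpolation=cv2.INTER_CUBIC)
cv2.imwrite("pics/t2.png",c)
```

```text
(no output)
```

View pics/s1.png

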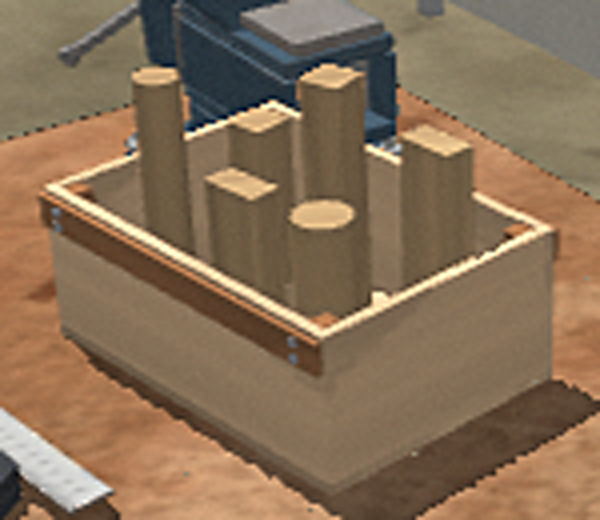

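View pics/t1.png

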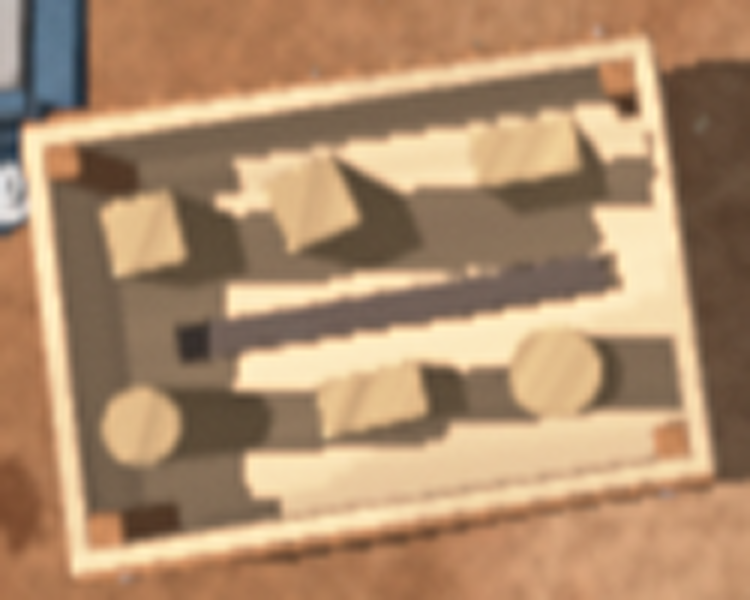

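View pics/t2.png

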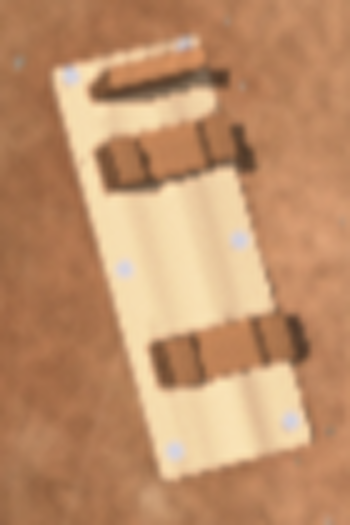

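The square bar with the 140 mm top is the middle piece of the far row: s1 crop (332,77), t1 crop (310,203), turned about 20° to the crate. The cradle board and its notches are clear in t2, with the stop at the top. Next I'll measure them.

Run:
```python
from h import *
np.set_printoptions(precision=4,suppress=True)
f=lambda P,ox,oy,k:(np.array(P)+.5)/k-.5+[ox,oy]
t=ray("top",f([(262,182),(325,155),(360,222),(295,252)],140,195,6),.146)
s=ray("scene",f([(300,80),(328,66),(365,75),(335,88)],120,140,4),.146)
for c in(t,s):
    print(c[:,:2],c[:,:2].mean(0)); e=np.roll(c,-1,0)-c; print(np.degrees(np.arctan2(e[:,1],e[:,0]))%90,np.linalg.norm(e,axis=1))
im=cv2.imread("pics/top0.png"); hsv=cv2.cvtColor(im,cv2.COLOR_BGR2HSV)
m=cv2.inRange(hsv,(12,40,165),(32,135,255)); m[:,:335]=0;m[:,410:]=0;m[:176]=0;m[280:]=0
n,l,st,ce=cv2.connectedComponentsWithStats(m)
print(st[1:][st[1:,4]>30])
pts=np.argwhere(m)[:,::-1].astype(np.float32)
box=cv2.boxPoints(cv2.minAreaRect(pts)); b=ray("top",box,.008); print(box);print(b,b.mean(0)); e=np.roll(b,-1,0)-b;print(np.degrees(np.arctan2(e[:,1],e[:,0])),np.linalg.norm(e,axis=1))
b=ray("top",f([(55,68),(197,37),(310,440),(165,478)],335,175,5),.008);print(b,b.mean(0)); e=np.roll(b,-1,0)-b;print(np.degrees(np.arctan2(e[:,1],e[:,0])),np.linalg.norm(e,axis=1))
# saddle cheek centres at z .044 ; notch centres at z .030
print("notch",ray("top",f([(173,149),(228,349)],335,175,5),.030))
cr=ray("top",f([(25,128),(648,42),(712,472),(75,572)],140,195,6),.085);print("crate",cr,cr.mean(0))
```

```text
[[0.4761 0.2313]
 [0.4843 0.212 ]
 [0.4634 0.2009]
 [0.4543 0.2207]] [0.4695 0.2162]
[23.1431 27.8979 24.6066 25.7746] [0.021  0.0237 0.0218 0.0242]
[[0.4577 0.2235]
 [0.478  0.2299]
 [0.4864 0.2098]
 [0.4661 0.2053]] [0.4721 0.2171]
[17.555  22.7905 12.4081 24.7033] [0.0212 0.0219 0.0208 0.0201]
[[ 335  176   20   14  125]
 [ 335  176   75  104 5245]
 [ 335  198    9   10   43]]
[[335. 176.]
 [409. 176.]
 [409. 279.]
 [335. 279.]]
[[ 0.5962 -0.0786  0.008 ]
 [ 0.5953 -0.2482  0.008 ]
 [ 0.3638 -0.2361  0.008 ]
 [ 0.3661 -0.072   0.008 ]] [ 0.4804 -0.1587  0.008 ]
[-90.2926 177.0034  89.1941  -1.6444] [0.1697 0.2318 0.1642 0.2302]
[[ 0.568  -0.1018  0.008 ]
 [ 0.5819 -0.1671  0.008 ]
 [ 0.4    -0.2102  0.008 ]
 [ 0.3842 -0.1448  0.008 ]] [ 0.4835 -0.156   0.008 ]
[ -78.0083 -166.6789  103.5638   13.151 ] [0.0668 0.1869 0.0673 0.1887]
notch [[ 0.5277 -0.1486  0.03  ]
 [ 0.4399 -0.1692  0.03  ]]
crate [[0.5003 0.3233 0.085 ]
 [0.5279 0.115  0.085 ]
 [0.3833 0.0939 0.085 ]
 [0.3538 0.3025 0.085 ]] [0.4414 0.2087 0.085 ]
```

Units first: shifts go in shares of 62.5 mm and turns go in shares of 4 rad. So 0.048 m is 0.768, -0.0459 m is -0.7344, -0.16 rad is -0.04.

Emit:
shift_gripper(ticks=[{"r": [0, 0, -0.04]}, {"trans": [0.768, -0.3584, 0]}, {"trans": [0.768, -0.3584, 0]}, {"trans": [0.768, -0.3584, 0]}, {"trans": [0.768, -0.3584, 0]}, {"trans": [0.768, -0.3584, 0]}, {"trans": [0.768, -0.3584, 0]}, {"trans": [0.768, -0.3584, 0]}, {"trans": [0.768, -0.3584, 0]}, {"trans": [0.3792, -0.7344, 0]}, {"trans": [0.3792, -0.7344, 0]}, {"trans": [0.3792, -0.7344, 0]}, {"trans": [0.3792, -0.7344, 0]}, {"trans": [0.3792, -0.7344, 0]}, {"trans": [0.3792, -0.7344, 0]}, {"trans": [0.3792, -0.7344, 0]}, {"trans": [0.3792, -0.7344, 0]}, {"trans": [0.3792, -0.7344, 0]}, {"trans": [0.3792, -0.7344, 0]}, {}], jaw=0.5, clamp_n=40)

```text
time: 2.6
eef_pos: [0.4691, 0.2201, 0.2312]
eef_rot: [-0.001, 0.976, 0.22, -0.0]
ft_force: [0.3, -0.2, 1.0]
grip_width: 0.501
grip_force: 0.0
```

Create rel.py:
```python
import sys; from h import *
np.set_printoptions(precision=4,suppress=True)
s=robot.sense(); q=s["eef_rot"]; M=R.from_quat([q[1],q[2],q[3],q[0]]).as_matrix()
g=s["eef_pos"]-robot.tcp_to_grasp*M[:,2]
print("t",s["time"],"tcp",s["eef_pos"],"grasp",g,"j",s["joint_pos"],"w",s["grip_width"],"F",s["ft_force"]); print(M)
if len(sys.argv)>3: print("tool delta",M.T@(np.array(sys.argv[1:4],float)-s["eef_pos"]))
```

```bash
python3 rel.py .4705 .2165 .106
```

```text
t 2.6 tcp [0.4691 0.2201 0.2312] grasp [0.4691 0.2201 0.2499] j [ 0.2085  0.129  -0.7843  1.7497  0.092   1.301  -1.7237] w 0.5010020023068716 F [ 0.2824 -0.209   1.0087]
[[ 0.9033  0.429  -0.0009]
 [ 0.429  -0.9033  0.0021]
 [ 0.0001 -0.0023 -1.    ]]
tool delta [-0.0003  0.0042  0.1252]
```

Converted, 0.031 m is 0.496, 0.0042 m is 0.0672.

Emit:
shift_gripper(ticks=[{"trans": [0, 0.0672, 0.496]}, {"trans": [0, 0, 0.496]}, {"trans": [0, 0, 0.496]}, {"trans": [0, 0, 0.496]}, {}])

```text
time: 3.22
eef_pos: [0.4707, 0.2102, 0.1053]
eef_rot: [0.0, 0.976, 0.216, -0.002]
ft_force: [-0.8, -0.6, 0.2]
grip_width: 0.499
grip_force: 0.0
```

Emit:
shift_gripper(ticks=[{}, {}, {}, {}], jaw=0, clamp_n=40)

```text
time: 3.72
eef_pos: [0.4723, 0.212, 0.1078]
eef_rot: [0.0, 0.976, 0.217, 0.0]
ft_force: [-0.8, 0.6, -1.0]
grip_width: 0.275
grip_force: 42.4
```

Run:
```python
from h import *
s=robot.grab_frame("scene")[:,:,::-1][110:260,100:300]; t=robot.grab_frame("top")[:,:,::-1][165:315,120:320]
cv2.imwrite("pics/g.png",cv2.resize(np.vstack([s,t]),None,fx=2,fy=2))
```

```text
(no output)
```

View pics/g.png

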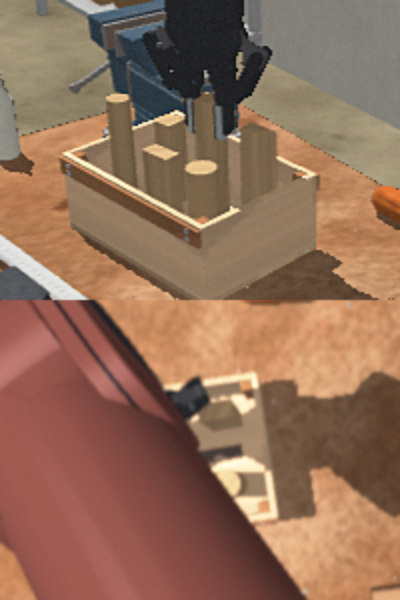

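The bar is held: opening 0.275, about 23 mm. The picture shows the fingers on the middle far piece, with the neighbours still standing. Now I'll lift it and carry it out.

Converted, -0.05 m is -0.8, -0.04 m is -0.64, 0.1065 rad is 0.0266.

Emit:
shift_gripper(ticks=[{"trans": [0, 0, -0.32]}, {"trans": [0, 0, -0.64]}, {"trans": [0, 0, -0.8]}, {"trans": [0, 0, -0.8]}, {"trans": [-0.192, 0.32, 0]}, {"trans": [-0.384, 0.64, 0]}, {"trans": [-0.384, 0.64, 0]}, {"trans": [-0.384, 0.64, 0]}, {"trans": [-0.384, 0.64, 0]}, {"trans": [-0.192, 0.32, 0]}, {"r": [0, 0, 0.0266]}, {"r": [0, 0, 0.0266]}, {}], clamp_n=50)

```text
time: 5.45
eef_pos: [0.4479, -0.02, 0.2673]
eef_rot: [-0.0, 0.994, 0.112, -0.0]
ft_force: [0.1, -0.3, -0.9]
grip_width: 0.273
grip_force: 49.1
```

```bash
python3 rel.py
```

```text
t 5.45 tcp [ 0.4479 -0.02    0.2673] grasp [ 0.4479 -0.02    0.286 ] j [ 0.5278 -0.0807 -0.5416  1.8466 -0.0425  1.3645 -1.35  ] w 0.2727914779733799 F [ 0.1131 -0.3271 -0.8658]
[[ 0.9749  0.2225 -0.0001]
 [ 0.2225 -0.9749 -0.    ]
 [-0.0001 -0.     -1.    ]]
```

Converted, 0.16 rad is 0.04.

Emit:
shift_gripper(ticks=[{"r": [0, 0.04, 0]}, {"r": [0, 0.04, 0]}, {"r": [0, 0.04, 0]}, {"r": [0, 0.04, 0]}, {"r": [0, 0.04, 0]}, {"r": [0, 0.04, 0]}, {}])

```text
time: 6.32
eef_pos: [0.4931, -0.0163, 0.2334]
eef_rot: [-0.064, 0.935, 0.114, 0.328]
ft_force: [-0.5, -0.4, -0.8]
grip_width: 0.275
grip_force: 49.2
```

```bash
python3 rel.py .44 -.02 .070
```

```text
t 6.325 tcp [ 0.4931 -0.0163  0.2334] grasp [ 0.4819 -0.0199  0.2479] j [ 0.5467 -0.3795 -0.3087  2.3169 -0.7258  0.6994 -0.6518] w 0.2754215899687181 F [-0.4563 -0.3814 -0.8018]
[[ 0.7583  0.2557  0.5997]
 [ 0.1713 -0.9657  0.1952]
 [ 0.6291 -0.0453 -0.776 ]]
tool delta [-0.1437 -0.0026  0.0942]
```

Converted, -0.0247 m is -0.3952, 0.0228 m is 0.3648.

Emit:
shift_gripper(ticks=[{"trans": [-0.3952, 0, 0.3648]}, {"trans": [-0.3952, 0, 0.3648]}, {"trans": [-0.3952, 0, 0.3648]}, {"trans": [-0.3952, 0, 0.3648]}, {}])

```text
time: 6.95
eef_pos: [0.4857, -0.0191, 0.1684]
eef_rot: [-0.061, 0.937, 0.117, 0.323]
ft_force: [0.6, -0.2, 0.0]
grip_width: 0.271
grip_force: 49.3
```

```bash
python3 rel.py
```

```text
t 6.95 tcp [ 0.4857 -0.0191  0.1684] grasp [ 0.4746 -0.0226  0.183 ] j [ 1.1128 -0.3754 -0.784   2.3905 -1.0805  0.7134 -0.2844] w 0.27065954501056927 F [ 0.5986 -0.2165  0.0314]
[[ 0.764   0.2578  0.5915]
 [ 0.1795 -0.9654  0.189 ]
 [ 0.6198 -0.0382 -0.7838]]
```

Converted, 0.03 m is 0.48, 0.0045 m is 0.072, -0.15 rad is -0.0375.

Emit:
shift_gripper(ticks=[{"trans": [0.48, 0, 0.072]}, {"trans": [0.48, 0, 0.072]}, {"r": [0, -0.0375, 0]}, {"r": [0, -0.0375, 0]}, {"r": [0, -0.0375, 0]}, {"r": [0, -0.0375, 0]}, {}])

```text
time: 7.82
eef_pos: [0.5327, 0.0036, 0.1976]
eef_rot: [-0.042, 0.987, 0.137, 0.067]
ft_force: [-0.4, 1.0, -0.2]
grip_width: 0.269
grip_force: 49.3
```

```bash
python3 rel.py
```

```text
t 7.825 tcp [0.5327 0.0036 0.1976] grasp [0.5304 0.0017 0.2161] j [ 1.1575  0.2004 -1.2769  1.8508  0.115   1.1018 -1.4419] w 0.26918046743445395 F [-0.4147  1.0285 -0.1941]
[[ 0.9536  0.2757  0.1211]
 [ 0.2644 -0.959   0.1018]
 [ 0.1442 -0.065  -0.9874]]
```

Add to rel.py:
```python
if len(sys.argv)>4:
    y,t=map(float,sys.argv[4:6]); T=R.from_euler("z",np.radians(y)).as_matrix()@np.diag([1,-1,-1.])@R.from_euler("y",t).as_matrix()
    print("rotvec",R.from_matrix(M.T@T).as_rotvec())
```

```bash
python3 rel.py .54 -.01 .19 13.2 0; python3 rel.py .54 -.01 .19 13.2 -.7
```

```text
t 7.825 tcp [0.5327 0.0036 0.1976] grasp [0.5304 0.0017 0.2161] j [ 1.1575  0.2004 -1.2769  1.8508  0.115   1.1018 -1.4419] w 0.26918046743445395 F [-0.4147  1.0285 -0.1941]
[[ 0.9536  0.2757  0.1211]
 [ 0.2644 -0.959   0.1018]
 [ 0.1442 -0.065  -0.9874]]
tool delta [0.0023 0.0156 0.007 ]
rotvec [-0.0685 -0.1433  0.0448]
t 7.825 tcp [0.5327 0.0036 0.1976] grasp [0.5304 0.0017 0.2161] j [ 1.1575  0.2004 -1.2769  1.8508  0.115   1.1018 -1.4419] w 0.26918046743445395 F [-0.4147  1.0285 -0.1941]
[[ 0.9536  0.2757  0.1211]
 [ 0.2644 -0.959   0.1018]
 [ 0.1442 -0.065  -0.9874]]
tool delta [0.0023 0.0156 0.007 ]
rotvec [-0.0505 -0.8429  0.0675]
```

Converted, 0.0156 m is 0.2496, 0.002 m is 0.032, -0.143 rad is -0.0358.

Emit:
shift_gripper(ticks=[{"trans": [0.032, 0.2496, 0], "r": [-0.0171, -0.0358, 0.0113]}, {"r": [0, -0.035, 0]}, {"r": [0, -0.035, 0]}, {"r": [0, -0.035, 0]}, {"r": [0, -0.035, 0]}, {"r": [0, -0.035, 0]}, {}])

```text
time: 8.7
eef_pos: [0.5354, -0.0066, 0.1976]
eef_rot: [0.036, 0.936, 0.114, -0.33]
ft_force: [-0.6, 0.8, -0.6]
grip_width: 0.276
grip_force: 49.4
```

```bash
python3 rel.py .54 -.01 .13 13.2 -.7
```

```text
t 8.7 tcp [ 0.5354 -0.0066  0.1976] grasp [ 0.5469 -0.0039  0.2122] j [ 0.4081  0.7984 -0.9156  1.2438  0.4545  2.0398 -1.8139] w 0.27581772900464646 F [-0.5885  0.8189 -0.6157]
[[ 0.7554  0.2381 -0.6105]
 [ 0.1903 -0.9712 -0.1434]
 [-0.6271 -0.0079 -0.7789]]
tool delta [0.0452 0.0049 0.0503]
rotvec [ 0.0003 -0.0222  0.0127]
```

Converted, 0.0278 m is 0.4448, 0.0255 m is 0.408.

Emit:
shift_gripper(ticks=[{"trans": [0.3584, 0, 0.4448]}, {"trans": [0.3584, 0, 0.4448]}, {"trans": [0.3296, 0, 0.408]}, {}], clamp_n=30)

```text
time: 9.2
eef_pos: [0.5343, -0.0076, 0.0949]
eef_rot: [0.036, 0.937, 0.114, -0.329]
ft_force: [0.5, -0.5, -0.2]
grip_width: 0.278
grip_force: 49.4
```

```bash
python3 rel.py
```

Run:
```python
from h import *
s=robot.grab_frame("scene")[:,:,::-1][100:370,130:460]
cv2.imwrite("pics/l.png",cv2.resize(s,None,fx=2,fy=2))
```

```text
t 9.2 tcp [ 0.5343 -0.0076  0.0949] grasp [ 0.5456 -0.0049  0.1095] j [ 0.4105  0.8887 -0.8848  1.3281  0.5065  1.8902 -1.8355] w 0.2780431836146717 F [ 0.4957 -0.4805 -0.2012]
[[ 0.7572  0.2366 -0.6088]
 [ 0.1894 -0.9716 -0.142 ]
 [-0.6251 -0.0078 -0.7805]]
```

View pics/l.png

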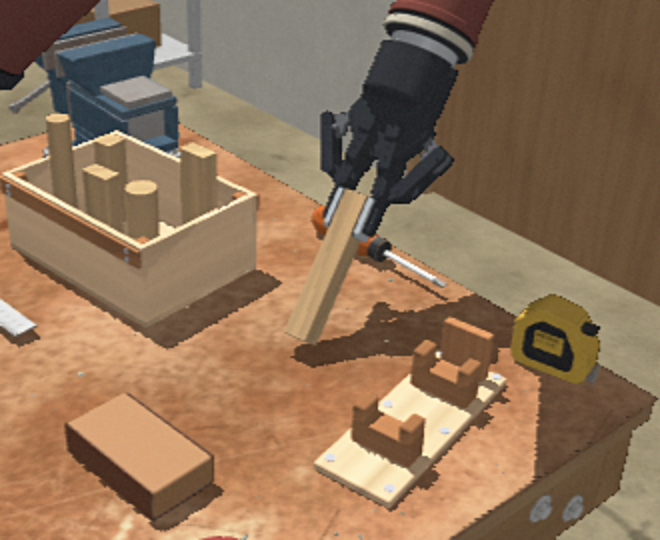

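The bar hangs leaning, with its foot just above clear bench at crop (305,335). The screwdriver lies behind it, so I'll draw back 45 mm first, then lay the bar down by letting it pivot in a light grip.

Converted, -0.018 m is -0.288, 0.0068 m is 0.1088.

Emit:
shift_gripper(ticks=[{"trans": [-0.288, 0, 0.2272]}, {"trans": [-0.288, 0, 0.2272]}, {}, {"trans": [0.088, 0, 0.1088]}, {"trans": [0.176, 0, 0.008]}, {"trans": [0.176, 0, 0.008]}, {}], clamp_n=20)

```text
time: 10.12
eef_pos: [0.5081, -0.0129, 0.0725]
eef_rot: [0.035, 0.937, 0.114, -0.329]
ft_force: [4.3, -0.8, 6.9]
grip_width: 0.27
grip_force: 50.1
```

```bash
python3 rel.py
```

```text
t 10.125 tcp [ 0.5081 -0.0129  0.0725] grasp [ 0.5194 -0.0102  0.0871] j [ 0.4495  0.8749 -0.8921  1.4208  0.5063  1.8273 -1.8478] w 0.26981395649283196 F [ 4.2815 -0.8296  6.9388]
[[ 0.7571  0.2371 -0.6087]
 [ 0.1911 -0.9714 -0.1408]
 [-0.6247 -0.0097 -0.7808]]
```

Converted, 0.0097 m is 0.1552, 0.0092 m is 0.1472.

Emit:
shift_gripper(ticks=[{"trans": [0.1552, 0, 0.0384]}, {"trans": [0.1552, 0, 0.0384]}, {"trans": [0.1472, 0, 0.0672]}, {"trans": [0.1472, 0, 0.0672]}, {}], clamp_n=20)

```text
time: 10.75
eef_pos: [0.528, -0.0073, 0.0379]
eef_rot: [0.035, 0.937, 0.114, -0.33]
ft_force: [1.9, 0.6, 2.6]
grip_width: 0.274
grip_force: 48.7
```

```bash
python3 rel.py
```

```text
t 10.75 tcp [ 0.528  -0.0073  0.0379] grasp [ 0.5394 -0.0046  0.0525] j [ 0.4105  0.9428 -0.8658  1.3712  0.5368  1.8089 -1.8493] w 0.27424213466351327 F [1.8981 0.5574 2.5956]
[[ 0.7565  0.2372 -0.6095]
 [ 0.1914 -0.9714 -0.1404]
 [-0.6254 -0.0105 -0.7803]]
```

Converted, 0.0083 m is 0.1328, 0.006 m is 0.096.

Emit:
shift_gripper(ticks=[{"trans": [0.1328, 0, 0.096]}, {"trans": [0.1328, 0, 0.096]}, {"trans": [0.0864, 0, 0.0704]}, {}])

```text
time: 11.25
eef_pos: [0.5338, -0.0056, 0.0112]
eef_rot: [0.035, 0.936, 0.114, -0.33]
ft_force: [1.8, -0.7, 1.0]
grip_width: 0.275
grip_force: 48.1
```

Emit:
shift_gripper(ticks=[{}, {}, {}, {"trans": [0, 0, -0.32]}, {"trans": [0, 0, -0.8]}, {"trans": [0, 0, -0.8]}, {}], jaw=0.7)

```text
time: 12.12
eef_pos: [0.6088, 0.0123, 0.1078]
eef_rot: [0.034, 0.937, 0.115, -0.328]
ft_force: [-0.1, 0.6, -0.8]
grip_width: 0.703
grip_force: 0.0
```

Run:
```python
from h import *
for n,c in(("scene",np.s_[200:350,180:380]),("top",np.s_[140:290,230:430])):
    im=robot.grab_frame(n)[:,:,::-1]; cv2.imwrite(f"pics/{n}_lay.png",im); 
    globals()[n]=im[c]
cv2.imwrite("pics/lay.png",cv2.resize(np.vstack([scene,top]),None,fx=2,fy=2,interpolation=cv2.INTER_CUBIC))
```

```bash
python3 rel.py
```

```text
t 12.225 tcp [0.6066 0.0111 0.1048] grasp [0.618  0.0138 0.1194] j [ 0.2857  0.9945 -0.8467  1.0672  0.5452  2.0051 -1.7971] w 0.7015149756516887 F [-0.8842 -0.188  -1.5386]
[[ 0.7557  0.2376 -0.6103]
 [ 0.1914 -0.9713 -0.141 ]
 [-0.6263 -0.0102 -0.7795]]
```

View pics/lay.png

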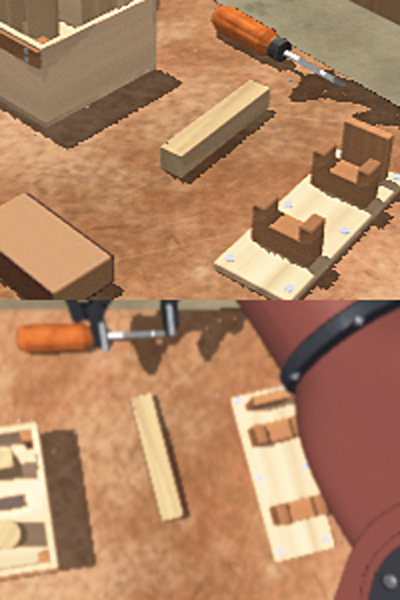

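The bar lies flat and free on the bench, at top px (295–323, 187–250). Now I'll measure its pose.

Run:
```python
from h import *
np.set_printoptions(precision=4,suppress=True)
for n,(x0,y0,x1,y1),z in(("top",(288,180,330,262),.024),("scene",(255,235,320,295),.024)):
    im=cv2.imread(f"pics/{n}_lay.png"); hsv=cv2.cvtColor(im,cv2.COLOR_BGR2HSV)
    m=cv2.inRange(hsv,(12,40,150),(32,140,255)); k=np.zeros_like(m);k[y0:y1,x0:x1]=m[y0:y1,x0:x1]
    nn,l,st,_=cv2.connectedComponentsWithStats(k); i=1+st[1:,4].argmax(); print(n,st[i])
    P=np.argwhere(l==i)[:,::-1]; W=ray(n,P,z)[:,:2].astype(np.float32)*1000
    r=cv2.minAreaRect(W); print(r); c,s,a=r
    print("mean",W.mean(0)); d=np.linalg.svd(W-W.mean(0),full_matrices=False)[2][0]; print("ang",np.degrees(np.arctan2(d[1],d[0])))
```

```bash
python3 rel.py .54 0 .14 13 0
```

```text
top [ 288  180   42   82 3111]
((495.24114990234375, -15.412162780761719), (91.16297912597656, 178.52517700195312), 89.20613098144531)
mean [496.0088 -12.1764]
ang 176.33679
scene [ 255  235   65   60 2646]
((494.25311279296875, -23.862518310546875), (183.98838806152344, 124.23374938964844), 52.05290603637695)
mean [493.6963 -19.1392]
ang -134.68784
t 12.225 tcp [0.6066 0.0111 0.1048] grasp [0.618  0.0138 0.1194] j [ 0.2857  0.9945 -0.8467  1.0672  0.5452  2.0051 -1.7971] w 0.7015149756516887 F [-0.8842 -0.188  -1.5386]
[[ 0.7557  0.2376 -0.6103]
 [ 0.1914 -0.9713 -0.141 ]
 [-0.6263 -0.0102 -0.7795]]
tool delta [-0.0745 -0.0054  0.0148]
rotvec [-0.0054  0.6768  0.0159]
```

Create bar.py:
```python
from h import *
np.set_printoptions(precision=4,suppress=True)
def bar(n,im,x0,y0,x1,y1,z):
    c=im[y0:y1,x0:x1].astype(int); g=np.clip(c[:,:,1]*2-c[:,:,2],0,255).astype(np.uint8)
    t,m=cv2.threshold(g,0,255,cv2.THRESH_OTSU)
    nn,l,st,_=cv2.connectedComponentsWithStats(m); i=1+st[1:,4].argmax()
    W=ray(n,np.argwhere(l==i)[:,::-1]+[x0,y0],z)[:,:2].astype(np.float32)*1000
    d=np.linalg.svd(W-W.mean(0),full_matrices=False)[2][0]
    print(n,t,st[i],cv2.minAreaRect(W),"mean",W.mean(0),"ang",np.degrees(np.arctan2(d[1],d[0])))
```

Run:
```python
from bar import *
bar("top",cv2.imread("pics/top_lay.png"),288,180,330,262,.024)
bar("scene",cv2.imread("pics/scene_lay.png"),255,235,320,295,.024)
```

```text
top 129.0 [  8   6  25  64 666] ((500.2513732910156, -13.064125061035156), (140.09315490722656, 23.16584014892578), 13.514703750610352) mean [499.5171 -13.338 ] ang -166.52069
scene 123.0 [  6   5  54  38 550] ((501.31964111328125, -11.664167404174805), (139.14926147460938, 23.441505432128906), 13.355000495910645) mean [498.136  -12.7177] ang -166.53369
```

Converted, -0.0313 m is -0.5008, 0.0188 m is 0.3008, 0.17 rad is 0.0425.

Emit:
shift_gripper(ticks=[{"trans": [-0.5008, -0.016, 0.3008]}, {"trans": [-0.5008, -0.016, 0.3008]}, {"trans": [-0.5008, -0.016, 0.3008]}, {"trans": [-0.08, 0, 0.2544], "r": [0, 0.0425, 0]}, {"r": [0, 0.0425, 0]}, {"r": [0, 0.0425, 0]}, {"r": [0, 0.0425, 0]}, {}, {}])

```text
time: 13.35
eef_pos: [0.4864, -0.0162, 0.1104]
eef_rot: [-0.005, 0.993, 0.119, -0.0]
ft_force: [0.1, -0.0, -0.2]
grip_width: 0.7
grip_force: 0.0
```

```bash
python3 rel.py .5006 -.0125 .006 13.4 0
```

```text
t 13.35 tcp [ 0.4864 -0.0162  0.1104] grasp [ 0.4865 -0.0164  0.1291] j [ 1.0372  0.3257 -1.2241  1.9532  0.3335  1.0978 -1.6587] w 0.6996821301024637 F [ 0.1076 -0.0288 -0.1676]
[[ 0.9718  0.2357 -0.0019]
 [ 0.2358 -0.9718  0.0098]
 [ 0.0004 -0.01   -1.    ]]
tool delta [0.0146 0.0008 0.1045]
rotvec [-0.01   -0.0004  0.0041]
```

Converted, 0.035 m is 0.56, 0.0146 m is 0.2336, -0.01 rad is -0.0025.

Emit:
shift_gripper(ticks=[{"trans": [0.2336, 0.0128, 0.48], "r": [-0.0025, 0, 0.001]}, {"trans": [0, 0, 0.56]}, {"trans": [0, 0, 0.48]}, {"trans": [0, 0, 0.152]}, {}])

```text
time: 13.98
eef_pos: [0.5018, -0.0108, 0.0059]
eef_rot: [-0.001, 0.993, 0.118, 0.001]
ft_force: [-0.2, 0.2, -0.5]
grip_width: 0.697
grip_force: 0.0
```

```bash
python3 rel.py .5006 -.0125 .006 13.4 0
```

```text
t 13.975 tcp [ 0.5018 -0.0108  0.0059] grasp [ 0.5018 -0.0109  0.0246] j [ 0.8329  0.5065 -1.0526  2.0065  0.5454  0.9416 -1.8359] w 0.6967375996526571 F [-0.16    0.1819 -0.5478]
[[ 0.972   0.2352  0.001 ]
 [ 0.2352 -0.972   0.0023]
 [ 0.0015 -0.002  -1.    ]]
tool delta [-0.0015  0.0014 -0.0001]
rotvec [-0.0021 -0.0015  0.0035]
```

Emit:
shift_gripper(ticks=[{}, {}, {}, {}, {}], jaw=0, clamp_n=40)

```text
time: 14.6
eef_pos: [0.5024, -0.0124, 0.0072]
eef_rot: [0.0, 0.993, 0.117, 0.002]
ft_force: [-0.9, -0.7, 6.2]
grip_width: 0.269
grip_force: 39.8
```

```bash
python3 rel.py
```

```text
t 14.6 tcp [ 0.5024 -0.0124  0.0072] grasp [ 0.5023 -0.0124  0.0259] j [ 0.8367  0.5027 -1.0541  2.0071  0.5455  0.9406 -1.8359] w 0.26905799960247917 F [-0.9127 -0.674   6.1948]
[[ 0.9725  0.233   0.0044]
 [ 0.233  -0.9725  0.0004]
 [ 0.0043  0.0006 -1.    ]]
```

Run:
```python
from h import *
for n,(x0,y0,x1,y1),z in(("top",(338,178,402,276),.008),("scene",(284,275,388,354),.008)):
    im=cv2.imread(f"pics/{n}0.png"); c=im[y0:y1,x0:x1].astype(int); g=np.clip(c[:,:,1]*2-c[:,:,2],0,255).astype(np.uint8)
    t,m=cv2.threshold(g,0,255,cv2.THRESH_OTSU)
    nn,l,st,_=cv2.connectedComponentsWithStats(m); keep=[i for i in range(1,nn) if st[i,4]>25]
    W=ray(n,np.argwhere(np.isin(l,keep))[:,::-1]+[x0,y0],z)[:,:2].astype(np.float32)*1000
    r=cv2.minAreaRect(W);print(n,t,st[keep,4],r); print(cv2.boxPoints(r))
    cv2.imwrite(f"pics/m_{n}.png",cv2.resize(m,None,fx=4,fy=4,interpolation=0))
    s=cv2.resize(im[y0:y1,x0:x1],None,fx=4,fy=4,interpolation=cv2.INTER_CUBIC)
    y=np.radians(13.3);A=np.array([[np.cos(y),-np.sin(y)],[np.sin(y),np.cos(y)]])
    for p in [(-45,15,44),(-45,-15,44),(45,15,44),(45,-15,44),(-45,27,44),(-45,-27,44),(45,27,44),(45,-27,44),(75,22,54),(75,-22,54)]:
        w=np.r_[[.4836,-.1578]+A@np.array(p[:2])/1000,p[2]/1000]; u=(proj(n,w)[0]-[x0,y0]+.5)*4-.5
        cv2.circle(s,tuple(np.round(u).astype(int)),2,(255,0,0),-1)
    globals()[n]=s
h=max(top.shape[0],scene.shape[0]); p=lambda a:cv2.copyMakeBorder(a,0,h-a.shape[0],0,0,0)
cv2.imwrite("pics/cr.png",np.hstack([p(top),p(scene)]))
```

```text
top 125.0 [1790] ((482.96875, -155.41912841796875), (188.9277801513672, 69.31536102294922), 13.60619831085205)
[[ 383.0028   -143.95647 ]
 [ 399.30908  -211.32652 ]
 [ 582.9347   -166.88179 ]
 [ 566.6284    -99.511734]]
scene 126.0 [ 36 743  38 768] ((484.1940002441406, -154.9868621826172), (189.7733612060547, 68.55035400390625), 13.446443557739258)
[[ 383.93817 -143.71585]
 [ 399.8786  -210.38708]
 [ 584.4498  -166.25787]
 [ 568.5094   -99.58664]]
```

View pics/cr.png

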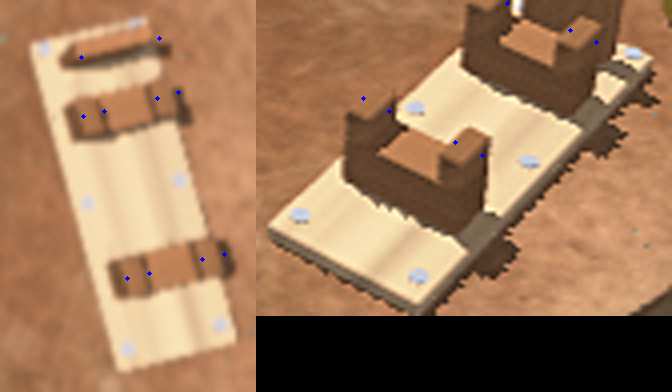

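Units first: shifts go in shares of 62.5 mm and turns go in shares of 4 rad. So -0.035 m is -0.56, 0.0336 m is 0.5376.

Emit:
shift_gripper(ticks=[{"trans": [0, 0, -0.32]}, {"trans": [0, 0, -0.56]}, {"trans": [0, 0, -0.4]}, {"trans": [-0.2032, 0.5376, 0]}, {"trans": [-0.2032, 0.5376, 0]}, {"trans": [-0.2032, 0.5376, 0]}, {"trans": [-0.2032, 0.5376, 0]}, {}, {}])

```text
time: 15.72
eef_pos: [0.4835, -0.1544, 0.0868]
eef_rot: [-0.0, 0.993, 0.117, 0.002]
ft_force: [-0.1, 0.5, 0.4]
grip_width: 0.27
grip_force: 39.3
```

```bash
python3 rel.py .4844 -.155 .040 13.5 0
```

```text
t 15.725 tcp [ 0.4835 -0.1544  0.0868] grasp [ 0.4834 -0.1544  0.1055] j [ 1.2112  0.3931 -1.1454  1.9347  0.4074  1.0709 -1.4418] w 0.2697551306107434 F [-0.0856  0.5331  0.3952]
[[ 0.9724  0.2333  0.0033]
 [ 0.2333 -0.9724  0.0009]
 [ 0.0034 -0.0001 -1.    ]]
tool delta [0.0006 0.0008 0.0468]
rotvec [-0.0001 -0.0034 -0.0001]
```

Lowering in two stages to feel for contact.

Converted, 0.02 m is 0.32, 0.012 m is 0.192, -0.0034 rad is -0.0009.

Emit:
shift_gripper(ticks=[{"trans": [0.0096, 0.0128, 0.32], "r": [0, -0.0009, 0]}, {"trans": [0, 0, 0.192]}, {"trans": [0, 0, 0.096]}, {}])

```text
time: 16.23
eef_pos: [0.4839, -0.1549, 0.0474]
eef_rot: [-0.001, 0.993, 0.118, -0.001]
ft_force: [-0.3, 0.2, -0.2]
grip_width: 0.27
grip_force: 39.3
```

Emit:
shift_gripper(ticks=[{"trans": [0, 0, 0.08]}, {"trans": [0, 0, 0.064]}, {}])

```text
time: 16.6
eef_pos: [0.4839, -0.1555, 0.0388]
eef_rot: [-0.0, 0.993, 0.117, -0.0]
ft_force: [-0.1, 0.2, -0.1]
grip_width: 0.272
grip_force: 39.3
```

```bash
python3 rel.py .4844 -.155 .037 13.5 0
```

```text
t 16.6 tcp [ 0.4839 -0.1555  0.0388] grasp [ 0.4839 -0.1555  0.0575] j [ 1.1439  0.4646 -1.0798  1.9691  0.4887  0.9996 -1.5037] w 0.27183262459250707 F [-0.1075  0.1705 -0.0952]
[[ 0.9724  0.2333 -0.001 ]
 [ 0.2333 -0.9724  0.0003]
 [-0.0009 -0.0005 -1.    ]]
tool delta [ 0.0006 -0.0004  0.0018]
rotvec [-0.0005  0.0009 -0.0002]
```

Converted, 0.0018 m is 0.0288, -0.0004 m is -0.0064.

Emit:
shift_gripper(ticks=[{"trans": [0, -0.0064, 0.0288]}, {}])

```text
time: 16.85
eef_pos: [0.4842, -0.1552, 0.0374]
eef_rot: [0.0, 0.993, 0.117, -0.0]
ft_force: [0.3, -0.5, 1.4]
grip_width: 0.273
grip_force: 39.5
```

Emit:
shift_gripper(ticks=[{"trans": [0.048, 0, 0]}, {"trans": [0.04, 0, 0]}, {}])

```text
time: 17.23
eef_pos: [0.4898, -0.1538, 0.0373]
eef_rot: [-0.0, 0.993, 0.118, -0.0]
ft_force: [-0.1, -0.7, 3.1]
grip_width: 0.272
grip_force: 39.7
```

Emit:
shift_gripper(ticks=[{"trans": [0.024, 0, 0]}, {}])

```text
time: 17.48
eef_pos: [0.4899, -0.1538, 0.0372]
eef_rot: [0.0, 0.993, 0.117, -0.001]
ft_force: [-7.5, -1.1, 10.5]
grip_width: 0.268
grip_force: 40.6
```

```bash
python3 rel.py .4893 -.1538 .037 13.5 0
```

```text
t 17.475 tcp [ 0.4899 -0.1538  0.0372] grasp [ 0.49   -0.1538  0.0559] j [ 1.1234  0.4772 -1.0706  1.957   0.4988  1.0049 -1.5167] w 0.26846213227059684 F [-7.455  -1.0878 10.5092]
[[ 0.9724  0.2331 -0.0029]
 [ 0.2331 -0.9724 -0.0005]
 [-0.0029 -0.0001 -1.    ]]
tool delta [-0.0006 -0.0001  0.0002]
rotvec [-0.0001  0.0029 -0.0003]
```

Emit:
shift_gripper(ticks=[{}, {}, {}], jaw=0.6)

```text
time: 17.85
eef_pos: [0.4909, -0.1533, 0.0371]
eef_rot: [-0.0, 0.993, 0.118, -0.0]
ft_force: [0.2, -0.1, -0.8]
grip_width: 0.601
grip_force: 0.0
```

Emit:
shift_gripper(ticks=[{"trans": [0, 0, -0.48]}, {"trans": [0, 0, -0.8]}, {"trans": [0, 0, -0.96]}, {"trans": [-0.48, -0.8, -0.48]}, {"trans": [-0.48, -0.8, 0]}, {"trans": [-0.48, -0.8, 0]}, {"trans": [-0.48, -0.8, 0]}, {}, {}])

```text
time: 18.98
eef_pos: [0.3682, -0.0332, 0.2049]
eef_rot: [0.001, 0.993, 0.12, -0.009]
ft_force: [-0.7, -0.7, -0.4]
grip_width: 0.596
grip_force: 0.0
```

Run:
```python
from bar import *
for n,c in(("scene",np.s_[230:370,260:460]),("top",np.s_[140:290,230:430])):
    im=robot.grab_frame(n)[:,:,::-1]; cv2.imwrite(f"pics/{n}_end.png",im); 
    globals()[n]=im[c]
cv2.imwrite("pics/end.png",cv2.resize(np.vstack([scene,top]),None,fx=2,fy=2,interpolation=cv2.INTER_CUBIC))
```

```text
(no output)
```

View pics/end.png

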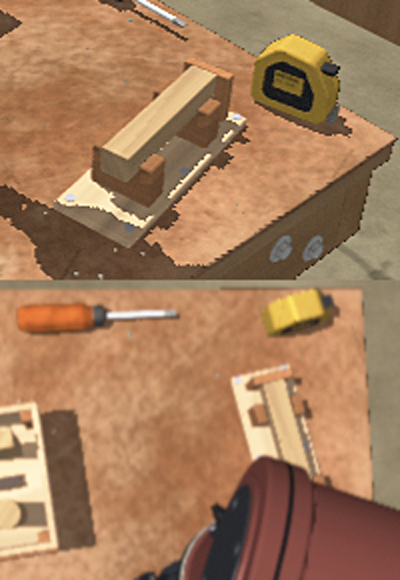

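The bar sits in both notches with its end against the stop, at crop (215,75). The tape measure and screwdriver have not moved and the arm is clear, so I'm handing in.

```bash
python3 -c "
from cell import robot
print(robot.close_job())"
```

```text
the job is handed in; nothing more can be done
None
```

The long square bar was laid flat on the bench and released, then picked up again across its length and laid in both cradle notches, its end against the stop; the job was handed in at about 19 s with the other pieces left in the crate and the tape measure and screwdriver untouched.

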